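# Lay out a stripped spindle stack on its inspection pads

## Robot

A 7-joint arm with a two-finger parallel gripper is mounted at the origin on the work surface. World frame = base frame: x ahead of the robot, y to its left, z up, the work surface at z = 0. Lengths are in m, angles in rad, forces in N, time in s.
With the tool pointing down it reaches from about 0.425 to 0.875 m from the base axis. Payload 4.7 kg.
Tool frame: the origin (TCP) lies at the very end of the fingers, on their centre line; the grasp point (between the pads) lies ctrl.pinch_z behind it (ctrl.pinch_z is the distance from the TCP to the grasp point, in m); x points along the fingers, y is the direction in which the jaws open and shut, and the axes are right-handed (so a half turn about x gives the same grasp; the last joint's range is limited). The gripper opens to 87 mm and grips with 3 to 60 N. Pads are 19 mm wide; open, the fingers measure 117 mm over their backs; the gripper's body (75 mm by 190 mm) begins 51 mm behind the grasp point.
Start: joints at [-1.258, 0.321, -0.07, 1.45, 0.023, 1.371, -0.057], TCP at [0.191, 0.621, 0.223] pointing down, gripper open.
Joint ranges: [-2.86, 2.86], [-0.3, 2.09], [-1.38, 1.24], [0.06, 2.45], [-1.56, 4.7], [0.09, 2.05], [-2.69, 2.69]. Speed limits (rad/s): [2.57, 2.57, 3.14, 3.14, 3.14, 3.14, 3.14].

## Interface

Orientations are given as a rotation vector (axis times angle).
In Python, from bench import get_state, get_image, camera_info, order, ctrl gives the robot as it stands.
- The arm moves only by the tool jog_arm, never from a script. Its arguments are lists of equal length, an entry for each row: "claw": the finger opening in mm, from 0 to 87; "xyz": the shift along the tool's x, y, z in mm, a list of three; "roll": the turn about the tool's x in degrees. In form: {"claw": [claw, ...], "xyz": [[tx, ty, tz], ...], "roll": [roll, ...]}. A call has 1 to 5 rows; each row is the pose to reach, as a shift and turn from the pose measured when the call began, along the tool's axes at that moment; what a row does not reach only later rows make up. A row lasts 1/10 s, in which the tool goes at most 50 mm and 8.59 degrees, less where a joint would pass 70% of its speed; a pose out of reach is approached as far as the arm can. A call with a gripper value outside its range is refused whole. The fingers move at their own pace and stop on an object; "force" is the grip in N (left out, the last holds). Time passes only in rows, so rows that repeat a pose let the fingers close. It gives the time, the measured TCP pose, the force and the opening at its end, in the units of the state.
- get_state(): the state, without advancing time (a new reading comes with each control period).
- get_image(name): name is "scene" or "top"; returns (picture, depth): 384x512x3 uint8, red, green, blue; 384x512 float32, m along the optical axis (not along the pixel's ray), 0 where there is no reading.
- camera_info(name): a dict with "intrinsics" (3x3 intrinsics, pixels), "rvec" (rotation vector, rad) and "tvec" (3), from world to camera coordinates, as OpenCV has them. Camera axes: x right, y down, z forward; pixel columns grow to the right and rows downward; lengths in m; the calibration is good to about 2 mm. A picture is of the moment at which its call begins. camera_info takes no time and is no camera call.
- order.close_job(): hands the job in, once; it reports no verdict.
The state is a dict: "time": time; "joint_positions": joint angles; "qd": joint speeds; "joint_torque": joint torques, N m; "position": TCP position; "tool_rot": TCP orientation; "ft_force": force on the tool from outside, world axes, zero at the start; "torque": the same for the moment, N m; "grip_width": opening from 0.0 (shut) to 1.0 (fully open).
Only numpy, scipy, OpenCV 4.12 (cv2) and the standard library are available. Lean on these libraries where they do the work, as an engineer would, in place of code of your own. Each camera call takes 0.05 s, during which the arm holds its last target. There are 200 camera calls.

## Task

Take the stack of spindle parts apart from the top down, one part at a time - nut, collar, bush, then gear - and set each one upright in the middle of the white pad painted with its own outline and colour (black hexagon, blue ring, yellow ring for the brass bush, grey gear). Set the parts down rather than dropping them, do not let any tip over, and leave the green paste pot and the flat spanner where they lie.

Things in the scene. Friction and masses are not known exactly. Their poses are not given: they have to be found in the camera images.
- nut: black hexagon nut with a steel thread ring in its top, 24 mm across flats, 28 mm across corners, 14 mm high, about 35 g, the top part of the stack. Origin at the centre of its underside, z up; flats face its +x and -x and every 60 degrees from there
- collar: blue round shaft collar, diameter 38 mm, 22 mm high, about 60 g, under the nut. Origin at the centre of its underside, z up; plain round side
- bush: yellow brass round bush with a shallow groove round its side, diameter 50 mm, 22 mm high, about 240 g, under the collar. Origin at the centre of its underside, z up
- gear: bright steel spur gear with fine teeth, diameter 64 mm, 20 mm high, about 400 g, the bottom part of the stack, lying on a fixed dark steel block 100 x 100 x 12 mm. Origin at the centre of its underside, z up; can be gripped across any diameter. Bush, collar and nut lie loosely on it in that order, not fastened, centres within 5 mm
- pad_nut: fixed square white board, 92 x 92 x 6 mm, painted with a black hexagon 29 mm across flats, with a small white centre; it may lie at any of the work places. Origin at the centre of its underside, so its top is 6 mm above the origin; z up, x and y along its edges
- pad_collar: fixed square white board, 92 x 92 x 6 mm, painted with a blue ring 42 mm in diameter; it may lie at any of the work places. Origin at the centre of its underside, so its top is 6 mm above the origin; z up, x and y along its edges
- pad_bush: fixed square white board, 92 x 92 x 6 mm, painted with a yellow ring 54 mm in diameter; it may lie at any of the work places. Origin at the centre of its underside, so its top is 6 mm above the origin; z up, x and y along its edges
- pad_gear: fixed square white board, 92 x 92 x 6 mm, painted with a grey toothed ring 68 mm in diameter; it may lie at any of the work places. Origin at the centre of its underside, so its top is 6 mm above the origin; z up, x and y along its edges
- tin: bystander: small green pot of grinding paste with a red lid, diameter 54 mm, 32 mm high, loose, on the left of the work area; to be left where it stands. Origin at the centre of its underside
- spanner: bystander: flat dark steel fork spanner, about 140 x 35 x 6 mm, loose, lying on the right of the work area; to be left where it lies. Origin under the middle of its shank, x along the shank towards the fork
Mind the look-alikes: they are no part of the job. Leave any red or turquoise look-alike of the gear alone.

How it is judged:
By the outcome, as a careful person would: the job done as asked, in the order asked, and still so for the second after the job is handed in, with the robot touching nothing.
It also fails if it takes over 120 s, if anything falls off the work surface, if the arm or the gripper's body presses on something with over 40 N, if the wrist force passes 120 N, or if a joint passes its speed limit or range.

## Working session

There is one attempt and no reset: what is moved stays moved. The work goes in short steps, Python scripts to look and compute and a tool call to move; the robot and the scene stay as the last step left them, time stands still between calls to the robot, and variables do not carry over. Pictures are saved under pics/ and viewed, about 12 in all and at most 16, crops included, and the job is handed in when it is done.

Besides the shell and the picture viewer there is one more tool, called as name(argument=value, ...) on one line, values as JSON. jog_arm: Moves the arm, as the interface text tells. Its arguments: {"type":"object","properties":{"claw":{"type":"array"},"xyz":{"type":"array"},"roll":{"type":"array"},"force":{"type":"number"}},"required":["claw","xyz","roll"]}

```bash
ls; mkdir -p pics; cat > h.py <<'E'
import numpy as np, cv2
from bench import get_state, get_image, camera_info, order, ctrl
def cam(n):
    c=camera_info(n); R=cv2.Rodrigues(np.array(c["rvec"],float))[0]
    return np.array(c["intrinsics"],float).reshape(3,3),R,np.array(c["tvec"],float).ravel()
def ray(n,uv,z):
    K,R,t=cam(n); o=-R.T@t; d=R.T@np.linalg.solve(K,[uv[0],uv[1],1.]); return o+d*(z-o[2])/d[2]
def cloud(n,dep):
    K,R,t=cam(n); v,u=np.mgrid[:dep.shape[0],:dep.shape[1]]
    p=np.stack([(u-K[0,2])/K[0,0]*dep,(v-K[1,2])/K[1,1]*dep,dep],-1); return (p-t)@R
def proj(n,p):
    K,R,t=cam(n); q=K@(R@np.array(p)+t); return q[:2]/q[2]
def save(n,im): cv2.imwrite('pics/'+n,cv2.cvtColor(im,cv2.COLOR_RGB2BGR))
E
python3 - <<'E'
from h import *
print(get_state(),ctrl.pinch_z)
for n in("scene","top"):
    K,R,t=cam(n);print(n,-R.T@t,R[2],K[0,0])
    im,d=get_image(n);np.savez(''+n+'0.npz',im=im,d=d);save(n+'0.png',im)
E
```

```text
pics
{'time': 0.0, 'joint_positions': array([-1.25788819,  0.32183109, -0.07006597,  1.45167799,  0.02261802,
        1.37084053, -0.05692127]), 'qd': array([ 0.00039636, -0.00092897,  0.001456  ,  0.00060695, -0.00202663,
       -0.00273677, -0.00156039]), 'joint_torque': array([-2.23014190e-04, -4.91287494e+01, -4.03892007e-01, -3.12529421e+01,
       -6.38487772e-02,  4.39742999e-02,  1.68816932e-04]), 'position': array([0.1912458 , 0.62063028, 0.22145465]), 'tool_rot': array([ 0.2329882 ,  1.55821189, -0.23608127]), 'ft_force': array([ 0.28648081,  0.08456385, -0.50399802]), 'torque': array([ 0.01680736, -0.03303283,  0.00129239]), 'grip_width': 0.9994931121469729} 0.0187
scene [1.16585233 0.24144976 0.52803184] [-0.76092241 -0.32252982 -0.56300231] 366.5529188581147
top [ 0.42796684 -0.01185427  1.02081463] [ 0.14556265  0.02490016 -0.98903564] 384.9162935135594
```

View pics/scene0.png

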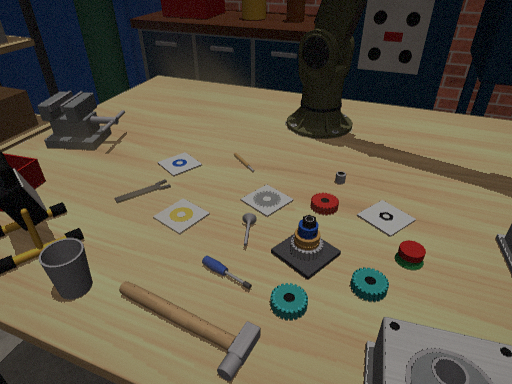

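View pics/top0.png

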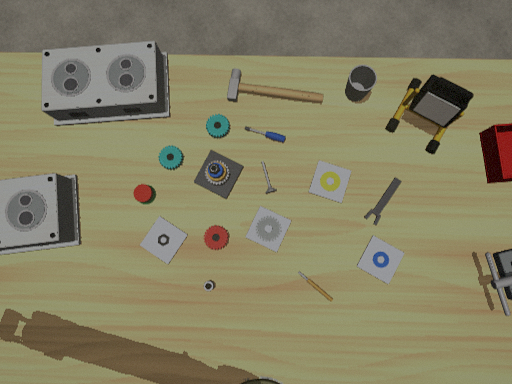

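The stack sits at top (218,174) and scene (307,240). Candidates I could mistake for the target parts (top pixels):
- Turquoise gears at (218,126) and (171,158).
- Red gear at (216,238).
- A small loose black and white piece at (209,286), not on the stack.

The pads are nut (164,240), gear (269,229), bush (330,181) and collar (381,260). Next is a close crop of the stack, plus measurements.

```bash
python3 - <<'E'
from h import *
T=np.load('top0.npz');S=np.load('scene0.npz')
a=cv2.resize(T['im'][145:205,188:248],(400,400),interpolation=cv2.INTER_CUBIC)
b=cv2.resize(S['im'][208:278,272:342],(400,400),interpolation=cv2.INTER_CUBIC)
save('crop1.png',np.hstack([a,b]))
for n,D in(("top",T),("scene",S)):
    print(n)
    im,d=D['im'],D['d']; P=cloud(n,d)
    hsv=cv2.cvtColor(im,cv2.COLOR_RGB2HSV)
    white=((hsv[...,1]<60)&(hsv[...,2]>120)).astype(np.uint8)
    cs,_=cv2.findContours(white,cv2.RETR_EXTERNAL,cv2.CHAIN_APPROX_NONE)
    for c in cs:
        (u,v),wh,ang=cv2.minAreaRect(c)
        if 500<cv2.contourArea(c)<2500 and d[int(v),int(u)]>0:
            m=np.zeros(d.shape,np.uint8);cv2.drawContours(m,[c],-1,1,-1)
            z=np.median(P[m>0][:,2])
            # corners
            pts=np.array([ray(n,p,.006)[:2] for p in c[:,0]],np.float32)
            r=cv2.minAreaRect(pts)
            print('white',(int(u),int(v)),'z',z.round(4),'rect',np.round(r[0],4),np.round(r[1],3),round(r[2],1))
    # stack by depth
    x0,y0=(ray("top",(218,174),.03)[:2])
    m=(np.hypot(P[...,0]-x0,P[...,1]-y0)<.05)&(d>0)
    for lo,hi in((.005,.02),(.025,.038),(.046,.06),(.066,.08),(.08,.1)):
        q=P[m&(P[...,2]>lo)&(P[...,2]<hi)]
        if len(q): print(lo,hi,len(q),'med',np.median(q,0).round(4),'mid',((q.min(0)+q.max(0))/2).round(4),'ext',np.ptp(q,0).round(3),)
E
```

```text
top
white (380, 259) z 0.006 rect [ 0.4126 -0.3004] [0.094 0.094] 61.5
white (163, 239) z 0.0059 rect [0.448  0.2663] [0.093 0.093] 58.8
white (267, 228) z 0.006 rect [ 0.4847 -0.0087] [0.093 0.094] 66.2
white (329, 180) z 0.006 rect [ 0.6153 -0.1703] [0.093 0.094] 73.1
0.005 0.02 597 med [0.6106 0.1163 0.012 ] mid [0.6225 0.1258 0.0133] ext [0.098 0.097 0.013]
0.025 0.038 134 med [0.6137 0.1218 0.0316] mid [0.6248 0.1286 0.0313] ext [0.064 0.063 0.013]
0.046 0.06 108 med [0.6154 0.1179 0.0539] mid [0.6243 0.1283 0.0532] ext [0.05  0.048 0.013]
0.066 0.08 88 med [0.6165 0.1218 0.0759] mid [0.6231 0.1278 0.0733] ext [0.037 0.036 0.013]
0.08 0.1 93 med [0.6224 0.1282 0.0902] mid [0.6255 0.1265 0.0872] ext [0.028 0.029 0.014]
scene
white (385, 216) z 0.0066 rect [0.447  0.2675] [0.092 0.093] 58.8
white (180, 214) z 0.0064 rect [ 0.6141 -0.1698] [0.092 0.093] 72.9
white (266, 198) z 0.0065 rect [ 0.4833 -0.008 ] [0.092 0.092] 66.0
0.005 0.02 590 med [0.6456 0.1292 0.0127] mid [0.626  0.1258 0.0148] ext [0.09  0.099 0.01 ]
0.025 0.038 282 med [0.6475 0.1381 0.032 ] mid [0.631  0.13   0.0315] ext [0.057 0.064 0.013]
0.046 0.06 218 med [0.6423 0.1336 0.0541] mid [0.6312 0.1292 0.0529] ext [0.041 0.049 0.014]
0.066 0.08 174 med [0.6375 0.1313 0.0758] mid [0.6295 0.1294 0.0731] ext [0.032 0.037 0.014]
0.08 0.1 143 med [0.6314 0.1317 0.0901] mid [0.6263 0.1306 0.0862] ext [0.026 0.025 0.012]
```

View pics/crop1.png

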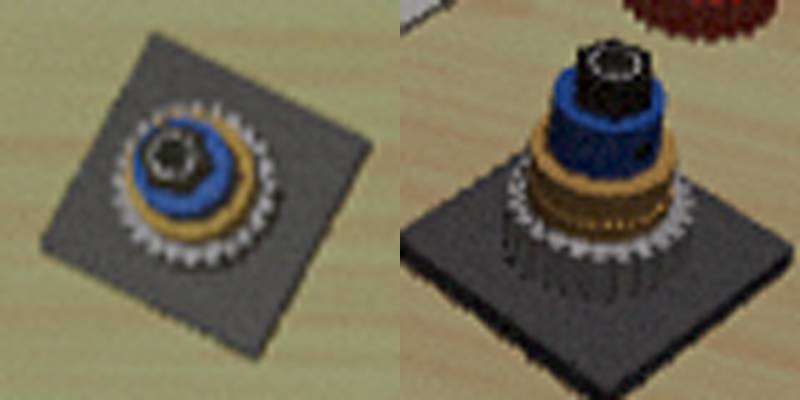

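The crop shows the black nut, blue collar, brass bush and bright steel gear stacked on the dark block, so the choice holds. The tops measure about 0.090, 0.076, 0.054 and 0.032 in both views. Next I need the nut angle, ring centres, tool axes and path clearance.

```bash
cat >> h.py <<'E'
def tool(s=None):
    s=s or get_state(); return s['position'],cv2.Rodrigues(np.array(s['tool_rot']))[0]
def shift(target,yaw=None):
    "mm shift in tool axes to TCP target; yaw = wished world angle (deg) of jaw axis y (mod 180)"
    p,R=tool(); d=R.T@(np.array(target)-p)*1000
    y=np.degrees(np.arctan2(R[1,1],R[0,1])); s=''
    if yaw is not None: s=-(((yaw-y)+90)%180-90)
    print('TCP',p.round(4),'xyz shift',d.round(1),'jaw yaw',round(y,1),'roll',s,'tilt x',R[:,0].round(3))
E
python3 - <<'E'
from h import *
shift([.6255,.1285,.23],0)
T=np.load('top0.npz');S=np.load('scene0.npz')
for n,D in(("top",T),("scene",S)):
    P=cloud(n,D['d'])
    for nm,z,r,c in(('nut',.09,.02,(.625,.128)),('collar',.076,.03,(.624,.129)),('bush',.054,.035,(.624,.129)),('gear',.032,.04,(.625,.129))):
        m=(np.hypot(P[...,0]-c[0],P[...,1]-c[1])<r)&(abs(P[...,2]-z)<.0025)
        q=P[m][:,:2].astype(np.float32)
        h=cv2.convexHull(q)[:,0]; print(n,nm,len(q),'circ',np.round(cv2.minEnclosingCircle(q)[0],4),round(cv2.minEnclosingCircle(q)[1],4))
        if nm=='nut':
            a=np.radians(np.arange(0,180,5)); w=[np.ptp(q@[np.cos(t),np.sin(t)]) for t in a]
            f=np.sum(np.array(w)*np.exp(-6j*a)); print('corner dir mod60',np.degrees(np.angle(f.conj())/6)%60,abs(f),np.round(w,4)[::2])
    if n=="top":
        for nm,lo,hi,c in(('pad_nut',(0,0,0),(180,255,90),(.448,.267)),('pad_collar',(105,100,60),(130,255,255),(.4125,-.3)),('pad_bush',(20,100,100),(35,255,255),(.6148,-.170))):
            pass
        pts=P[(D['d']>0)]
        a=np.array([.19,.62]);b=np.array([.625,.128]);u=(b-a)/np.linalg.norm(b-a)
        s=(pts[:,:2]-a)@u; e=abs((pts[:,:2]-a)@[-u[1],u[0]])
        k=(s>-.1)&(s<.75)&(e<.13)
        for i in range(9):
            kk=k&(s>-.1+i*.09)&(s<=-.01+i*.09); print(i,pts[kk][:,2].max().round(3) if kk.any() else None,end=' ')
        print('\nmax z all by y', [pts[(abs(pts[:,1]-y)<.05)&(pts[:,0]>.3)&(pts[:,0]<.8)][:,2].max().round(3) for y in np.arange(-.4,.65,.1)])
    # ring centres on pads from paint
    hsv=cv2.cvtColor(D['im'],cv2.COLOR_RGB2HSV)
    for nm,c in(('nut',(.448,.267)),('collar',(.4125,-.3)),('bush',(.6148,-.170)),('gear',(.484,-.0085))):
        m=(np.hypot(P[...,0]-c[0],P[...,1]-c[1])<.04)&((hsv[...,1]>70)|(hsv[...,2]<165 if nm=='gear' else hsv[...,2]<120))
        v,u=np.nonzero(m)
        if len(v)<5: continue
        q=np.array([ray(n,(x,y),.006)[:2] for x,y in zip(u,v)],np.float32); print('paint',nm,len(q),np.round(q.mean(0),4),np.round(cv2.minEnclosingCircle(q),4) if 0 else cv2.minEnclosingCircle(q))
E
```

```text
TCP [0.1913 0.6207 0.2216] xyz shift [  -7.8 -342.6  559.9] jaw yaw 72.9 roll 72.88027597923397 tilt x [-0.    -0.002 -1.   ]
top nut 68 circ [0.6242 0.1282] 0.0131
corner dir mod60 29.597329558778366 0.007879034640226136 [0.0234 0.0238 0.0245 0.0246 0.0239 0.0227 0.0224 0.0225 0.0228 0.0227
 0.0227 0.0234 0.0244 0.0247 0.025  0.0257 0.0256 0.0248]
top collar 70 circ [0.6237 0.1279] 0.0191
top bush 82 circ [0.6246 0.1282] 0.0251
top gear 104 circ [0.6251 0.1288] 0.0321
0 0.006 1 0.006 2 0.006 3 0.094 4 0.094 5 0.012 6 0.036 7 0.026 8 0.094 
max z all by y [np.float64(0.203), np.float64(0.029), np.float64(0.013), np.float64(0.014), np.float64(0.034), np.float64(0.094), np.float64(0.056), np.float64(0.094), np.float64(0.095), np.float64(0.097), np.float64(0.097)]
paint nut 81 [0.4476 0.2663] ((0.4467175304889679, 0.26597315073013306), 0.015962334349751472)
paint collar 167 [ 0.4125 -0.3014] ((0.4125218391418457, -0.30113527178764343), 0.020668210461735725)
paint bush 260 [ 0.6148 -0.1703] ((0.6157181262969971, -0.17034056782722473), 0.026861507445573807)
paint gear 725 [ 0.4839 -0.0085] ((0.4839276075363159, -0.008598205633461475), 0.04000358283519745)
scene nut 105 circ [0.6259 0.1305] 0.014
corner dir mod60 15.551100301991912 0.011453185731588296 [0.0262 0.0265 0.0272 0.0274 0.0267 0.0266 0.027  0.027  0.0262 0.0251
 0.0237 0.0237 0.0256 0.0267 0.027  0.0267 0.0268 0.0268]
scene collar 104 circ [0.6259 0.1292] 0.0198
scene bush 142 circ [0.6276 0.1294] 0.025
scene gear 196 circ [0.6276 0.1309] 0.0328
paint nut 83 [0.4469 0.2671] ((0.4469570517539978, 0.2664830684661865), 0.016843535006046295)
paint collar 70 [ 0.4115 -0.3009] ((0.4113287329673767, -0.3013405501842499), 0.020938565954566002)
paint bush 230 [ 0.6146 -0.1702] ((0.6140907406806946, -0.17074599862098694), 0.02721378207206726)
paint gear 491 [ 0.4847 -0.0084] ((0.4838242828845978, -0.009140369482338428), 0.041314370930194855)
```

jog_arm(claw=[60,50,45,40,40], xyz=[[0,-15,25],[0,-40,65],[0,-65,106],[0,-90,147],[0,-115,188]], roll=[5,10,15,20,22], force=20)

```text
time: 0.6
position: [0.338, 0.4536, 0.2214]
tool_rot: [0.534, 1.503, -0.538]
ft_force: [0.4, 0.6, 1.3]
grip_width: 0.633
```

```bash
python3 - <<'E'
from h import *
shift([.6252,.129,.20],51)
E
```

```text
TCP [0.338  0.4536 0.2214] xyz shift [ 21.9 -69.6 427.8] jaw yaw 50.7 roll -0.2552374934423227 tilt x [-0.001 -0.002 -1.   ]
```

jog_arm(claw=[40,40,40,40,40], xyz=[[0,-8,48],[5,-16,96],[10,-23,144],[15,-31,192],[15,-39,240]], roll=[0,0,0,0,0])

```text
time: 1.1
position: [0.4995, 0.2695, 0.2056]
tool_rot: [0.533, 1.504, -0.539]
ft_force: [0.5, 1.0, -0.7]
grip_width: 0.459
```

jog_arm(claw=[40,40,40,40,40], xyz=[[0,-8,48],[5,-16,96],[5,-24,144],[5,-30,175],[5,-30,180]], roll=[0,0,0,0,0])

```text
time: 1.6
position: [0.6219, 0.1261, 0.2001]
tool_rot: [0.537, 1.501, -0.548]
ft_force: [0.6, 0.1, 0.0]
grip_width: 0.458
```

```bash
python3 - <<'E'
from h import *
shift([.625,.129,.13],51)
E
```

```text
TCP [0.6219 0.1261 0.2001] xyz shift [70.1  4.6  0.3] jaw yaw 50.3 roll -0.7059731195367647 tilt x [-0.002 -0.007 -1.   ]
```

jog_arm(claw=[40,40,40,40], xyz=[[30,4,0],[60,4,0],[70,4,0],[70,4,0]], roll=[0,0,0,0])

```text
time: 2.0
position: [0.6226, 0.1294, 0.1281]
tool_rot: [0.534, 1.505, -0.549]
ft_force: [1.0, -0.3, -0.0]
grip_width: 0.454
```

```bash
python3 - <<'E'
from h import *
shift([.625,.129,.0785],51)
o=[]
for n in("top","scene"):
    im,d=get_image(n); u,v=proj(n,[.625,.129,.1]).astype(int)
    o.append(cv2.resize(im[v-35:v+35,u-35:u+35],(400,400),interpolation=cv2.INTER_CUBIC))
save('c2.png',np.hstack(o))
E
```

```text
TCP [0.6226 0.1294 0.1281] xyz shift [49.6  1.7  2.1] jaw yaw 50.4 roll -0.6382230885419347 tilt x [-0.006 -0.007 -1.   ]
```

View pics/c2.png

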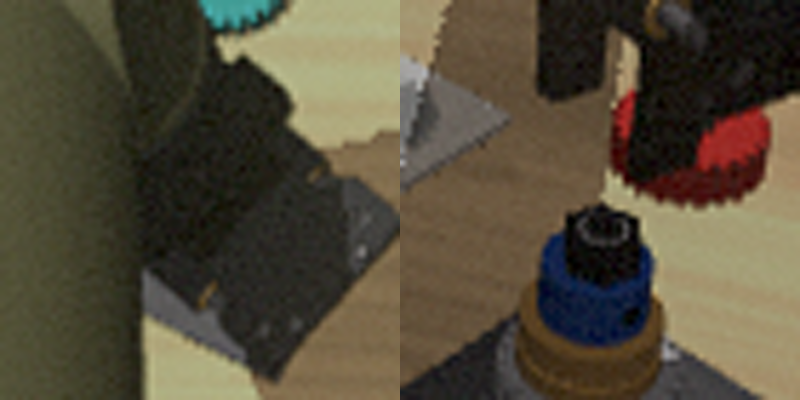

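The scene view shows the open fingers straddling the line above the nut at crop (600,230). I'll descend and grip.

jog_arm(claw=[40,40,40,40,40], xyz=[[20,1,2],[40,2,2],[49,2,2],[49,2,2],[49,2,2]], roll=[0,0,0,0,0])

```text
time: 2.6
position: [0.6283, 0.1297, 0.0836]
tool_rot: [0.537, 1.499, -0.545]
ft_force: [0.2, 0.1, -0.0]
grip_width: 0.461
```

```bash
python3 - <<'E'
from h import *
shift([.625,.129,.0785],51)
E
```

```text
TCP [0.6283 0.1297 0.0836] xyz shift [ 5.1 -2.6 -2.1] jaw yaw 50.4 roll -0.6481019218863793 tilt x [ 0.001 -0.006 -1.   ]
```

jog_arm(claw=[40,40], xyz=[[3,-2,-2],[3,-2,-2]], roll=[0,0])

```text
time: 2.8
position: [0.6257, 0.1295, 0.0814]
tool_rot: [0.538, 1.498, -0.544]
ft_force: [1.3, 0.7, -0.4]
grip_width: 0.458
```

```bash
python3 - <<'E'
from h import *
shift([.625,.129,.0785],51)
get_image("scene")
shift([.625,.129,.0785],51)
E
```

```text
TCP [0.6257 0.1295 0.0814] xyz shift [ 2.9 -0.8 -0.2] jaw yaw 50.4 roll -0.6475259017082493 tilt x [ 0.002 -0.005 -1.   ]
TCP [0.6257 0.1295 0.0813] xyz shift [ 2.8 -0.8 -0.3] jaw yaw 50.4 roll -0.6479080892571005 tilt x [ 0.002 -0.005 -1.   ]
```

jog_arm(claw=[40,30,20,18,18], xyz=[[3,-1,0],[3,-1,0],[3,-1,0],[3,-1,0],[3,-1,0]], roll=[0,0,0,0,0], force=20)

```text
time: 3.35
position: [0.6251, 0.1287, 0.0783]
tool_rot: [0.538, 1.498, -0.544]
ft_force: [0.0, 0.2, -0.8]
grip_width: 0.272
```

jog_arm(claw=[15,15,15,15], xyz=[[0,0,0],[0,0,0],[-5,0,0],[-15,0,0]], roll=[0,0,0,0], force=20)

```text
time: 3.75
position: [0.6244, 0.1287, 0.093]
tool_rot: [0.537, 1.5, -0.545]
ft_force: [0.2, 0.6, -1.0]
grip_width: 0.275
```

```bash
python3 - <<'E'
from h import *
shift([.447,.2665,.15])
im,d=get_image("scene"); u,v=proj("scene",[.625,.129,.09]).astype(int)
save('c3.png',cv2.resize(im[v-40:v+40,u-40:u+40],(400,400),interpolation=cv2.INTER_CUBIC))
E
```

```text
TCP [0.6244 0.1287 0.093 ] xyz shift [ -57.9   -7.3 -224.3] jaw yaw 50.4 roll  tilt x [ 0.    -0.006 -1.   ]
```

View pics/c3.png

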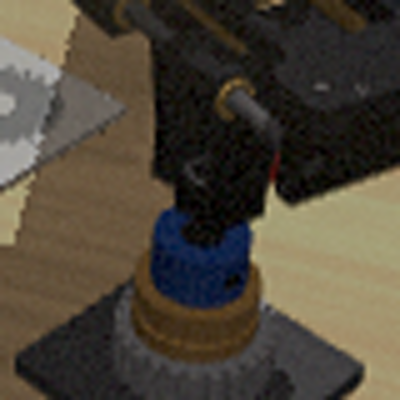

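The opening is 23.9 mm, so the nut is gripped across its flats, and it has lifted clear while the collar stays put. I'll carry it to its pad.

jog_arm(claw=[15,15,15,15,15], xyz=[[-30,0,0],[-55,0,-25],[-58,-2,-70],[-58,-4,-115],[-58,-6,-160]], roll=[0,0,0,0,0])

```text
time: 4.3
position: [0.498, 0.2277, 0.1539]
tool_rot: [0.541, 1.495, -0.542]
ft_force: [0.5, 1.1, -0.2]
grip_width: 0.272
```

jog_arm(claw=[15,15,15,15,15], xyz=[[0,-1,-35],[0,-1,-62],[40,-1,-64],[80,-1,-64],[80,-1,-64]], roll=[0,0,0,0,0])

```text
time: 4.8
position: [0.445, 0.2654, 0.0695]
tool_rot: [0.535, 1.5, -0.548]
ft_force: [-0.9, -1.0, -0.9]
grip_width: 0.272
```

```bash
python3 - <<'E'
from h import *
shift([.4473,.2665,.0085])
E
```

```text
TCP [0.445  0.2654 0.0695] xyz shift [60.9  2.8  0.8] jaw yaw 50.3 roll  tilt x [-0.001 -0.009 -1.   ]
```

jog_arm(claw=[15,15,15,15], xyz=[[25,2,1],[45,3,1],[52,3,1],[52,3,1]], roll=[0,0,0,0])

```text
time: 5.2
position: [0.4481, 0.2666, 0.0182]
tool_rot: [0.535, 1.5, -0.549]
ft_force: [-0.3, -0.1, -0.7]
grip_width: 0.27
```

```bash
python3 - <<'E'
from h import *
shift([.4473,.2665,.0085])
im,d=get_image("scene"); u,v=proj("scene",[.447,.2665,.01]).astype(int)
save('c4.png',cv2.resize(im[v-40:v+40,u-40:u+40],(400,400),interpolation=cv2.INTER_CUBIC))
E
```

```text
TCP [0.4481 0.2666 0.0182] xyz shift [ 9.7 -0.5 -0.6] jaw yaw 50.3 roll  tilt x [-0.001 -0.009 -1.   ]
```

View pics/c4.png

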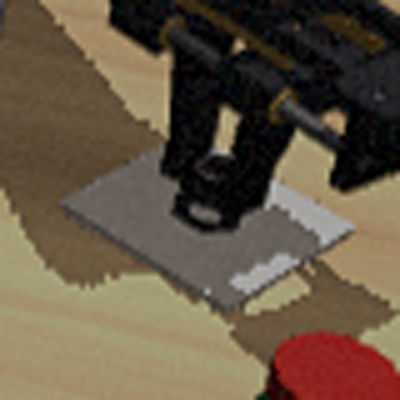

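The nut is held upright over the hexagon at about crop (205,200). Lowering now.

jog_arm(claw=[15,15,15,15], xyz=[[5,-1,-1],[8,-1,-1],[9,-1,-1],[9,-1,-1]], roll=[0,0,0,0])

```text
time: 5.65
position: [0.4472, 0.2667, 0.01]
tool_rot: [0.536, 1.499, -0.548]
ft_force: [0.3, -0.0, -0.4]
grip_width: 0.272
```

jog_arm(claw=[15,15,15], xyz=[[1.5,0,0],[2,0,0],[2,0,0]], roll=[0,0,0])

```text
time: 5.95
position: [0.4473, 0.2668, 0.0082]
tool_rot: [0.536, 1.499, -0.547]
ft_force: [-0.9, -1.1, 3.4]
grip_width: 0.274
```

Contact at 3.4 N. Releasing, then retreating upward.

jog_arm(claw=[26,30,36,40,40], xyz=[[0,0,0],[0,0,0],[0,0,0],[0,0,0],[-15,0,0]], roll=[0,0,0,0,0])

```text
time: 6.45
position: [0.4457, 0.2659, 0.0217]
tool_rot: [0.533, 1.501, -0.55]
ft_force: [-0.3, 0.5, -0.6]
grip_width: 0.445
```

jog_arm(claw=[44,48,52,56,56], xyz=[[-30,0,0],[-75,0,0],[-110,0,20],[-125,2,65],[-125,3,112]], roll=[0,0,0,0,0])

```text
time: 6.95
position: [0.5366, 0.1994, 0.1508]
tool_rot: [0.535, 1.498, -0.543]
ft_force: [1.8, 0.3, -0.2]
grip_width: 0.63
```

```bash
python3 - <<'E'
from h import *
shift([.6245,.1287,.12])
im,d=get_image("scene"); u,v=proj("scene",[.447,.2665,.01]).astype(int)
P=cloud("scene",d); m=(np.hypot(P[...,0]-.447,P[...,1]-.2665)<.03)&(P[...,2]>.012)&(P[...,2]<.03)
print(((P[m].min(0)+P[m].max(0))/2).round(4),np.ptp(P[m],axis=0).round(3),P[m][:,2].max())
save('c5.png',cv2.resize(im[v-40:v+40,u-40:u+40],(400,400),interpolation=cv2.INTER_CUBIC))
E
```

```text
TCP [0.5366 0.1994 0.1508] xyz shift [ 31.5   1.4 112.6] jaw yaw 50.5 roll  tilt x [ 0.003 -0.006 -1.   ]
[0.449  0.2671 0.0174] [0.028 0.026 0.011] 0.022681863443982705
```

View pics/c5.png

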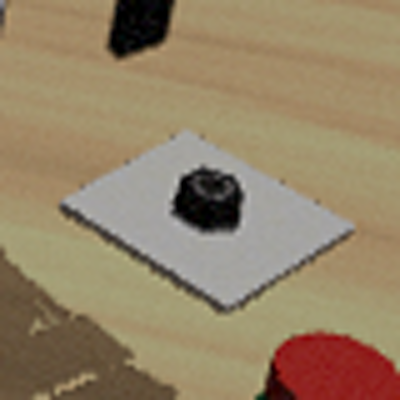

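The nut stands upright in the middle of its pad, at about crop (210,200). Collar next.

jog_arm(claw=[56,56,56,56,56], xyz=[[0,1,45],[15,2,90],[40,2,112],[50,2,112],[50,2,112]], roll=[0,0,0,0,0])

```text
time: 7.5
position: [0.628, 0.1182, 0.0983]
tool_rot: [0.538, 1.494, -0.558]
ft_force: [0.0, 0.6, -0.6]
grip_width: 0.646
```

```bash
python3 - <<'E'
from h import *
shift([.6245,.1287,.0565])
D=get_image("scene")[1];P=cloud("scene",D); m=(np.hypot(P[...,0]-.625,P[...,1]-.1287)<.028)&(abs(P[...,2]-.076)<.003)
print(cv2.minEnclosingCircle(P[m][:,:2].astype(np.float32)))
E
```

```text
TCP [0.628  0.1182 0.0983] xyz shift [41.7  6.1 -9.9] jaw yaw 49.8 roll  tilt x [ 0.002 -0.014 -1.   ]
((0.6262357234954834, 0.12960752844810486), 0.01938057690858841)
```

jog_arm(claw=[56,56,56,56,56], xyz=[[0,6,-9],[10,6,-9],[25,6,-9],[32,6,-9],[34,6,-9]], roll=[0,0,0,0,0])

```text
time: 8.05
position: [0.6243, 0.1293, 0.0639]
tool_rot: [0.537, 1.495, -0.557]
ft_force: [0.4, -0.2, 0.5]
grip_width: 0.643
```

```bash
python3 - <<'E'
from h import *
shift([.625,.1287,.0565])
E
```

```text
TCP [0.6243 0.1293 0.0639] xyz shift [7.5 0.  0.9] jaw yaw 49.9 roll  tilt x [ 0.001 -0.014 -1.   ]
```

jog_arm(claw=[56,56,45,36,30], xyz=[[5,0,1],[7.5,0,1],[7.5,0,1],[7.5,0,1],[7.5,0,1]], roll=[0,0,0,0,0], force=25)

```text
time: 8.55
position: [0.6254, 0.1286, 0.0569]
tool_rot: [0.537, 1.494, -0.556]
ft_force: [0.2, -0.2, 1.4]
grip_width: 0.453
```

jog_arm(claw=[30,30], xyz=[[0,0,0],[0,0,0]], roll=[0,0])

```text
time: 8.75
position: [0.6255, 0.1287, 0.057]
tool_rot: [0.537, 1.494, -0.556]
ft_force: [0.9, 0.2, -1.0]
grip_width: 0.428
```

jog_arm(claw=[30,30,30,30], xyz=[[-5,0,0],[-15,0,0],[-40,0,0],[-70,0,0]], roll=[0,0,0,0])

```text
time: 9.15
position: [0.6246, 0.1294, 0.1275]
tool_rot: [0.536, 1.496, -0.557]
ft_force: [0.9, 0.5, -0.1]
grip_width: 0.432
```

```bash
python3 - <<'E'
from h import *
shift([.412,-.301,.13])
im,d=get_image("scene"); P=cloud("scene",d)
for z in(.054,.032):
    m=(np.hypot(P[...,0]-.625,P[...,1]-.1287)<.045)&(abs(P[...,2]-z)<.003)
    print(z,cv2.minEnclosingCircle(P[m][:,:2].astype(np.float32)))
E
```

```text
TCP [0.6246 0.1294 0.1275] xyz shift [   3.5 -466.2  114.3] jaw yaw 49.9 roll  tilt x [ 0.    -0.014 -1.   ]
0.054 ((0.6269966959953308, 0.12862296402454376), 0.025979407131671906)
0.032 ((0.6274882555007935, 0.13027937710285187), 0.03231566399335861)
```

jog_arm(claw=[30,30,30,30,30], xyz=[[0,-25,6],[0,-70,17],[0,-115,28],[0,-160,39],[0,-205,50]], roll=[0,0,0,0,0])

```text
time: 9.7
position: [0.534, -0.0605, 0.1364]
tool_rot: [0.541, 1.486, -0.551]
ft_force: [-0.4, -0.6, -0.7]
grip_width: 0.431
```

jog_arm(claw=[30,30,30,30,30], xyz=[[0,-45,11],[0,-90,22],[0,-135,33],[0,-175,43],[0,-205,50]], roll=[0,0,0,0,0])

```text
time: 10.2
position: [0.439, -0.2526, 0.1386]
tool_rot: [0.544, 1.484, -0.553]
ft_force: [0.5, -0.6, -1.1]
grip_width: 0.431
```

```bash
python3 - <<'E'
from h import *
shift([.412,-.301,.1])
E
```

```text
TCP [ 0.439  -0.2526  0.1386] xyz shift [ 38.7 -54.4  10. ] jaw yaw 49.8 roll  tilt x [ 0.013 -0.011 -1.   ]
```

jog_arm(claw=[30,30,30,30,30], xyz=[[0,-30,5],[15,-50,10],[40,-54,10],[70,-54,10],[90,-54,10]], roll=[0,0,0,0,0])

```text
time: 10.7
position: [0.4125, -0.3014, 0.048]
tool_rot: [0.545, 1.483, -0.553]
ft_force: [0.2, 0.5, -0.2]
grip_width: 0.428
```

```bash
python3 - <<'E'
from h import *
shift([.412,-.301,.009])
E
```

```text
TCP [ 0.4125 -0.3014  0.048 ] xyz shift [39.  -0.1 -1.3] jaw yaw 49.7 roll  tilt x [ 0.014 -0.01  -1.   ]
```

jog_arm(claw=[30,30,30,30], xyz=[[15,0,-1],[26,0,-1],[34,0,-1],[34,0,-1]], roll=[0,0,0,0])

```text
time: 11.1
position: [0.412, -0.3009, 0.0136]
tool_rot: [0.545, 1.484, -0.553]
ft_force: [0.1, 0.1, -1.0]
grip_width: 0.431
```

```bash
python3 - <<'E'
from h import *
shift([.412,-.301,.009])
E
```

```text
TCP [ 0.412  -0.3009  0.0136] xyz shift [ 4.6 -0.1 -0. ] jaw yaw 49.7 roll  tilt x [ 0.013 -0.01  -1.   ]
```

jog_arm(claw=[30,30,30,30], xyz=[[2,0,0],[4,0,0],[4.5,0,0],[5,0,0]], roll=[0,0,0,0])

```text
time: 11.5
position: [0.4124, -0.3011, 0.009]
tool_rot: [0.545, 1.483, -0.553]
ft_force: [-0.7, 0.3, 2.6]
grip_width: 0.434
```

jog_arm(claw=[30,34,40,46,52], xyz=[[0.5,0,0],[0.5,0,0],[0,0,0],[0,0,0],[0,0,0]], roll=[0,0,0,0,0])

```text
time: 12.0
position: [0.4125, -0.3011, 0.0089]
tool_rot: [0.545, 1.483, -0.553]
ft_force: [0.5, 0.7, 0.7]
grip_width: 0.544
```

jog_arm(claw=[56,60,66,72,72], xyz=[[-10,0,0],[-40,0,0],[-85,0,0],[-120,30,-5],[-125,75,-15]], roll=[0,0,0,0,0])

```text
time: 12.5
position: [0.4499, -0.2367, 0.1393]
tool_rot: [0.55, 1.472, -0.558]
ft_force: [0.8, 0.7, -0.8]
grip_width: 0.809
```

```bash
python3 - <<'E'
from h import *
shift([.6253,.1285,.12])
o=[]
for n in("top","scene"):
    im,d=get_image(n); u,v=proj(n,[.412,-.301,.015]).astype(int)
    P=cloud(n,d); m=(np.hypot(P[...,0]-.412,P[...,1]+.301)<.03)&(abs(P[...,2]-.028)<.003)
    if m.sum(): print(m.sum(),np.median(P[m][:,2]),cv2.minEnclosingCircle(P[m][:,:2].astype(np.float32)))
    o.append(cv2.resize(im[v-30:v+30,u-30:u+30],(400,400),interpolation=cv2.INTER_CUBIC))
save('c6.png',np.hstack(o))
E
```

```text
TCP [ 0.4499 -0.2367  0.1393] xyz shift [  18.2  391.1 -105.7] jaw yaw 49.3 roll  tilt x [ 0.023 -0.014 -1.   ]
2 0.027951951527859474 ((0.3970305919647217, -0.28987008333206177), 0.0020541793201118708)
83 0.02796130025538811 ((0.41377848386764526, -0.3000224828720093), 0.0209227092564106)
```

View pics/c6.png

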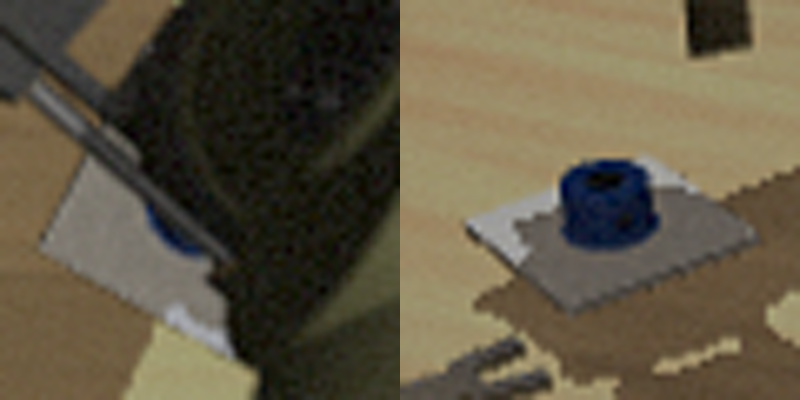

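The collar stands upright on its blue ring, at about crop (605,205). On to the bush.

jog_arm(claw=[72,72,72,72,72], xyz=[[0,40,-11],[0,85,-23],[0,130,-35],[0,175,-47],[0,220,-59]], roll=[0,0,0,0,0])

```text
time: 13.1
position: [0.5483, -0.019, 0.1366]
tool_rot: [0.541, 1.48, -0.543]
ft_force: [1.0, -0.5, 0.4]
grip_width: 0.828
```

jog_arm(claw=[72,72,72,72,72], xyz=[[0,45,-12],[0,85,-23],[0,110,-30],[0,125,-34],[0,130,-36]], roll=[0,0,0,0,0])

```text
time: 13.6
position: [0.604, 0.105, 0.1365]
tool_rot: [0.54, 1.48, -0.542]
ft_force: [0.8, 0.2, -0.9]
grip_width: 0.825
```

```bash
python3 - <<'E'
from h import *
shift([.6252,.1285,.09])
E
```

```text
TCP [0.604  0.105  0.1365] xyz shift [46.7 31.4  0.3] jaw yaw 50.3 roll  tilt x [ 0.02  -0.009 -1.   ]
```

jog_arm(claw=[72,72,72,72,72], xyz=[[10,20,0],[30,31,0],[50,31,0],[70,31,0],[80,31,0]], roll=[0,0,0,0,0])

```text
time: 14.1
position: [0.6241, 0.1254, 0.055]
tool_rot: [0.539, 1.482, -0.546]
ft_force: [-0.5, 0.7, 0.1]
grip_width: 0.832
```

```bash
python3 - <<'E'
from h import *
shift([.6252,.1285,.0355])
E
```

```text
TCP [0.6241 0.1254 0.055 ] xyz shift [19.5  3.  -1.5] jaw yaw 50.1 roll  tilt x [ 0.017 -0.011 -1.   ]
```

jog_arm(claw=[72,72,72,72,72], xyz=[[5,3,-1],[12,3,-1],[17,3,-1],[19,3,-1],[19,3,-1]], roll=[0,0,0,0,0])

```text
time: 14.6
position: [0.6257, 0.1281, 0.0361]
tool_rot: [0.539, 1.482, -0.546]
ft_force: [0.1, 0.1, 0.0]
grip_width: 0.826
```

```bash
python3 - <<'E'
from h import *
shift([.6252,.1285,.0350])
E
```

```text
TCP [0.6257 0.1281 0.0361] xyz shift [ 1.1 -0.  -0.6] jaw yaw 50.1 roll  tilt x [ 0.017 -0.011 -1.   ]
```

Closing on the bush with a firmer grip.

jog_arm(claw=[60,50,44,42,42], xyz=[[0,0,0],[0,0,0],[0,0,0],[0,0,0],[0,0,0]], roll=[0,0,0,0,0], force=40)

```text
time: 15.1
position: [0.6259, 0.1284, 0.0364]
tool_rot: [0.54, 1.481, -0.546]
ft_force: [0.5, 0.4, 0.3]
grip_width: 0.567
```

jog_arm(claw=[42,42,42,42,42], xyz=[[0,0,0],[-5,0,0],[-15,0,0],[-45,0,0],[-80,0,0]], roll=[0,0,0,0,0])

```text
time: 15.6
position: [0.6231, 0.1288, 0.1162]
tool_rot: [0.538, 1.484, -0.548]
ft_force: [0.3, -0.1, -1.9]
grip_width: 0.561
```

```bash
python3 - <<'E'
from h import *
shift([.615,-.1705,.12])
im,d=get_image("scene"); P=cloud("scene",d)
m=(np.hypot(P[...,0]-.625,P[...,1]-.1287)<.045)&(abs(P[...,2]-.032)<.003)
print(cv2.minEnclosingCircle(P[m][:,:2].astype(np.float32)))
save('c7.png',cv2.resize(im[150:300,240:390],(450,450),interpolation=cv2.INTER_CUBIC))
E
```

```text
TCP [0.6231 0.1288 0.1162] xyz shift [  -0.4 -235.   185.6] jaw yaw 50.1 roll  tilt x [ 0.014 -0.012 -1.   ]
((0.6267954707145691, 0.1286325752735138), 0.034052081406116486)
```

View pics/c7.png

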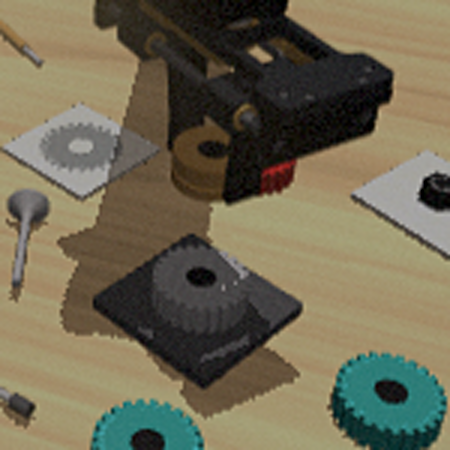

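The bush is in the jaws at crop (205,160), and the gear alone remains on the block at (200,285). I'll carry the bush to its pad.

jog_arm(claw=[42,42,42,42,42], xyz=[[-5,-15,12],[-5,-45,36],[-5,-80,63],[-5,-115,91],[-5,-150,119]], roll=[0,0,0,0,0])

```text
time: 16.15
position: [0.6215, -0.0647, 0.1306]
tool_rot: [0.544, 1.475, -0.543]
ft_force: [0.3, 0.2, -2.8]
grip_width: 0.565
```

jog_arm(claw=[42,42,42,42,42], xyz=[[0,-35,27],[0,-65,51],[0,-80,62],[10,-84,66],[30,-84,66]], roll=[0,0,0,0,0])

```text
time: 16.65
position: [0.6195, -0.1737, 0.1022]
tool_rot: [0.546, 1.471, -0.544]
ft_force: [1.1, 0.6, -2.7]
grip_width: 0.561
```

```bash
python3 - <<'E'
from h import *
shift([.615,-.1703,.0102])
E
```

```text
TCP [ 0.6195 -0.1737  0.1022] xyz shift [91.8 -1.3 -8.1] jaw yaw 49.9 roll  tilt x [ 0.028 -0.009 -1.   ]
```

jog_arm(claw=[42,42,42,42,42], xyz=[[25,-1,-8],[50,-1,-8],[70,-1,-8],[80,-1,-8],[80,-1,-8]], roll=[0,0,0,0,0])

```text
time: 17.15
position: [0.6134, -0.1686, 0.0198]
tool_rot: [0.545, 1.476, -0.544]
ft_force: [0.6, -0.5, -2.1]
grip_width: 0.567
```

```bash
python3 - <<'E'
from h import *
shift([.615,-.1703,.0102])
E
```

```text
TCP [ 0.6134 -0.1686  0.0198] xyz shift [ 9.6 -0.4  2.1] jaw yaw 50.0 roll  tilt x [ 0.024 -0.008 -1.   ]
```

jog_arm(claw=[42,42,42,42,42], xyz=[[2,0,2],[5,0,2],[7.5,0,2],[8.5,0,2],[9,0,2]], roll=[0,0,0,0,0])

```text
time: 17.65
position: [0.6153, -0.17, 0.0111]
tool_rot: [0.545, 1.475, -0.543]
ft_force: [0.4, -0.9, -1.9]
grip_width: 0.562
```

jog_arm(claw=[42,42,42], xyz=[[1,0,0],[1.5,0,0],[1.5,0,0]], roll=[0,0,0])

```text
time: 17.95
position: [0.6155, -0.1701, 0.0105]
tool_rot: [0.545, 1.475, -0.543]
ft_force: [-3.1, -0.2, 4.6]
grip_width: 0.564
```

Contact made. Opening gently.

jog_arm(claw=[46,49,52,58,66], xyz=[[0,0,0],[0,0,0],[0,0,0],[0,0,0],[0,0,0]], roll=[0,0,0,0,0], force=10)

```text
time: 18.45
position: [0.6157, -0.1701, 0.0105]
tool_rot: [0.545, 1.475, -0.543]
ft_force: [0.0, -0.2, 0.3]
grip_width: 0.686
```

jog_arm(claw=[72,78,84,86,86], xyz=[[-8,0,0],[-30,0,0],[-65,0,0],[-85,15,-12],[-85,45,-36]], roll=[0,0,0,0,0])

```text
time: 18.95
position: [0.6172, -0.1168, 0.1001]
tool_rot: [0.55, 1.465, -0.548]
ft_force: [0.3, -0.3, -0.7]
grip_width: 0.973
```

```bash
python3 - <<'E'
from h import *
shift([.6257,.1287,.10])
o=[]
for n in("top","scene"):
    im,d=get_image(n); u,v=proj(n,[.615,-.17,.015]).astype(int)
    P=cloud(n,d); m=(np.hypot(P[...,0]-.615,P[...,1]+.17)<.035)&(abs(P[...,2]-.028)<.003)
    if m.sum()>5: print(n,m.sum(),np.median(P[m][:,2]),cv2.minEnclosingCircle(P[m][:,:2].astype(np.float32)))
    m=(np.hypot(P[...,0]-.625,P[...,1]-.1287)<.045)&(abs(P[...,2]-.032)<.003)
    if m.sum()>5: print('gear',cv2.minEnclosingCircle(P[m][:,:2].astype(np.float32)))
    o.append(cv2.resize(im[v-30:v+30,u-30:u+30],(400,400),interpolation=cv2.INTER_CUBIC))
save('c8.png',np.hstack(o))
E
```

```text
TCP [ 0.6172 -0.1168  0.1001] xyz shift [  -2.3  192.5 -152.6] jaw yaw 49.6 roll  tilt x [ 0.033 -0.011 -0.999]
gear ((0.6251146197319031, 0.12896570563316345), 0.03202828764915466)
scene 247 0.028157110675065933 ((0.6155225038528442, -0.17004059255123138), 0.02624594420194626)
gear ((0.6277040243148804, 0.13109852373600006), 0.033301230520009995)
```

View pics/c8.png

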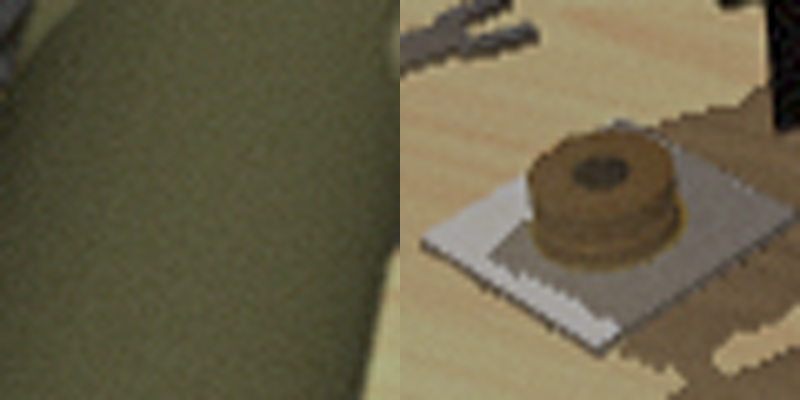

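The bush is centred and upright on its ring, at about crop (603,200). Gear next.

jog_arm(claw=[86,86,86,86,86], xyz=[[0,35,-28],[0,72,-57],[0,108,-86],[0,140,-111],[0,165,-131]], roll=[0,0,0,0,0])

```text
time: 19.55
position: [0.6205, 0.1095, 0.0965]
tool_rot: [0.543, 1.476, -0.53]
ft_force: [0.2, -0.1, 0.1]
grip_width: 0.985
```

jog_arm(claw=[86,86,86], xyz=[[0,10,-8],[0,10,-8],[0,10,-8]], roll=[0,0,0])

```text
time: 19.85
position: [0.6209, 0.12, 0.0965]
tool_rot: [0.543, 1.475, -0.532]
ft_force: [-0.7, -0.3, -0.9]
grip_width: 0.992
```

```bash
python3 - <<'E'
from h import *
shift([.6257,.1290,.0165])
E
```

```text
TCP [0.6209 0.12   0.0965] xyz shift [80.1  8.8 -3.9] jaw yaw 50.5 roll  tilt x [ 0.028 -0.003 -1.   ]
```

jog_arm(claw=[87,87,87,87,87], xyz=[[10,9,-4],[30,9,-4],[48,9,-4],[55,9,-4],[55,9,-4]], roll=[0,0,0,0,0])

```text
time: 20.35
position: [0.6242, 0.1276, 0.04]
tool_rot: [0.542, 1.477, -0.536]
ft_force: [0.2, 0.2, 0.2]
grip_width: 1.005
```

```bash
python3 - <<'E'
from h import *
shift([.6257,.1290,.0165])
E
```

```text
TCP [0.6242 0.1276 0.04  ] xyz shift [23.5  1.7 -0.3] jaw yaw 50.4 roll  tilt x [ 0.025 -0.005 -1.   ]
```

jog_arm(claw=[87,87,87,87,87], xyz=[[5,2,0],[12,2,0],[18,2,0],[21,2,0],[22,2,0]], roll=[0,0,0,0,0])

```text
time: 20.85
position: [0.6258, 0.1291, 0.0176]
tool_rot: [0.542, 1.477, -0.536]
ft_force: [-1.5, 1.0, -0.8]
grip_width: 0.998
```

```bash
python3 - <<'E'
from h import *
shift([.6257,.1290,.0165])
E
```

```text
TCP [0.6258 0.1291 0.0176] xyz shift [ 1.1 -0.1 -0. ] jaw yaw 50.4 roll  tilt x [ 0.024 -0.005 -1.   ]
```

jog_arm(claw=[76,66,58,56,56], xyz=[[0.5,0,0],[0.5,0,0],[0.5,0,0],[0.5,0,0],[0.5,0,0]], roll=[0,0,0,0,0], force=50)

```text
time: 21.35
position: [0.6261, 0.1294, 0.0173]
tool_rot: [0.543, 1.477, -0.536]
ft_force: [1.1, 0.7, -0.3]
grip_width: 0.725
```

jog_arm(claw=[56,56,56,56,56], xyz=[[0,0,0],[-5,0,0],[-15,0,0],[-40,0,0],[-60,0,0]], roll=[0,0,0,0,0])

```text
time: 21.85
position: [0.6243, 0.1294, 0.0784]
tool_rot: [0.542, 1.477, -0.536]
ft_force: [0.7, -0.1, -3.9]
grip_width: 0.725
```

```bash
python3 - <<'E'
from h import *
shift([.484,-.0087,.085])
im,d=get_image("scene")
save('c9.png',cv2.resize(im[150:300,230:380],(450,450),interpolation=cv2.INTER_CUBIC))
E
```

```text
TCP [0.6243 0.1294 0.0784] xyz shift [  -9.4 -195.7  -19.9] jaw yaw 50.4 roll  tilt x [ 0.025 -0.005 -1.   ]
```

View pics/c9.png

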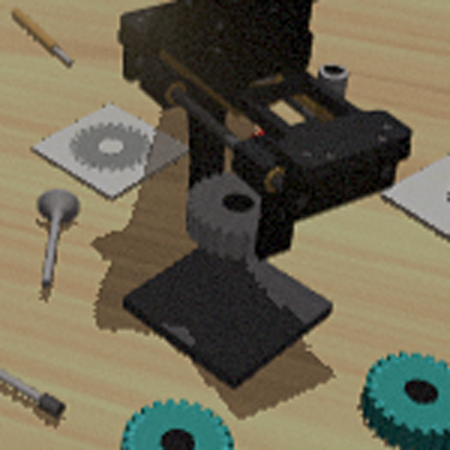

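The gear is held level at crop (225,215) and the block is empty. Moving it to its pad.

jog_arm(claw=[56,56,56,56,56], xyz=[[-8,-15,-2],[-8,-50,-5],[-8,-90,-9],[-8,-130,-13],[-8,-165,-17]], roll=[0,0,0,0,0])

```text
time: 22.4
position: [0.5062, 0.0119, 0.0867]
tool_rot: [0.545, 1.473, -0.534]
ft_force: [-0.1, -1.7, -3.6]
grip_width: 0.725
```

jog_arm(claw=[56,56,56,56], xyz=[[0,-18,-2],[0,-26,-3],[0,-26,-3],[0,-26,-3]], roll=[0,0,0,0])

```text
time: 22.8
position: [0.4884, -0.0051, 0.0866]
tool_rot: [0.546, 1.472, -0.532]
ft_force: [0.1, 1.0, -4.0]
grip_width: 0.718
```

```bash
python3 - <<'E'
from h import *
shift([.4842,-.0087,.0113])
E
```

```text
TCP [ 0.4884 -0.0051  0.0866] xyz shift [75.1 -6.8 -2.9] jaw yaw 50.4 roll  tilt x [ 0.031 -0.002 -1.   ]
```

jog_arm(claw=[56,56,56,56,56], xyz=[[15,-7,-3],[40,-7,-3],[58,-7,-3],[65,-7,-3],[65,-7,-3]], roll=[0,0,0,0,0])

```text
time: 23.3
position: [0.4836, -0.0082, 0.0206]
tool_rot: [0.543, 1.474, -0.533]
ft_force: [1.1, -0.3, -3.4]
grip_width: 0.727
```

```bash
python3 - <<'E'
from h import *
shift([.4842,-.0087,.0113])
E
```

```text
TCP [ 0.4836 -0.0082  0.0206] xyz shift [ 9.3 -0.2  0.6] jaw yaw 50.5 roll  tilt x [ 0.029 -0.003 -1.   ]
```

jog_arm(claw=[56,56,56,56,56], xyz=[[2,0,1],[5,0,1],[7,0,1],[8,0,1],[8.5,0,1]], roll=[0,0,0,0,0])

```text
time: 23.8
position: [0.4847, -0.0088, 0.0123]
tool_rot: [0.544, 1.474, -0.532]
ft_force: [-0.3, -0.4, -3.9]
grip_width: 0.726
```

jog_arm(claw=[56,56,56], xyz=[[1,0,0],[1.5,0,0],[1.8,0,0]], roll=[0,0,0])

```text
time: 24.1
position: [0.4849, -0.0088, 0.0113]
tool_rot: [0.544, 1.474, -0.532]
ft_force: [-3.3, 0.0, 8.0]
grip_width: 0.72
```

Contact at 8 N (reading). Releasing.

jog_arm(claw=[62,64,68,76,84], xyz=[[0,0,0],[0,0,0],[0,0,0],[0,0,0],[0,0,0]], roll=[0,0,0,0,0], force=10)

```text
time: 24.6
position: [0.4854, -0.0088, 0.0116]
tool_rot: [0.544, 1.473, -0.532]
ft_force: [0.4, 0.1, 0.5]
grip_width: 0.886
```

jog_arm(claw=[87,87,87,87,87], xyz=[[0,0,0],[-10,0,0],[-35,0,0],[-75,0,0],[-120,0,0]], roll=[0,0,0,0,0])

```text
time: 25.1
position: [0.4808, -0.0088, 0.1327]
tool_rot: [0.544, 1.474, -0.533]
ft_force: [0.5, 0.0, 0.1]
grip_width: 0.993
```

jog_arm(claw=[87,87,87,87,87], xyz=[[-45,0,0],[-60,0,0],[-60,0,0],[-60,0,0],[-60,0,0]], roll=[0,0,0,0,0])

```text
time: 25.6
position: [0.478, -0.0088, 0.1913]
tool_rot: [0.543, 1.477, -0.535]
ft_force: [-0.7, -0.2, -1.1]
grip_width: 0.999
```

```bash
python3 - <<'E'
from h import *
im,d=get_image("scene"); P=cloud("scene",d)
for nm,z,r,c in(('nut',.02,.025,(.447,.2665)),('collar',.028,.03,(.412,-.301)),('bush',.028,.035,(.615,-.17)),('gear',.026,.042,(.484,-.0087))):
    m=(np.hypot(P[...,0]-c[0],P[...,1]-c[1])<r)&(abs(P[...,2]-z)<.0025)
    if m.sum()>3: print(nm,m.sum(),np.median(P[m][:,2]).round(4),np.round(cv2.minEnclosingCircle(P[m][:,:2].astype(np.float32))[0],4),c)
save('s9.png',cv2.resize(im[120:300,130:440],(775,450),interpolation=cv2.INTER_CUBIC))
E
```

```text
nut 71 0.0206 [0.448  0.2676] (0.447, 0.2665)
collar 79 0.0279 [ 0.4128 -0.2993] (0.412, -0.301)
bush 240 0.0281 [ 0.6155 -0.1702] (0.615, -0.17)
gear 322 0.0264 [ 0.4849 -0.008 ] (0.484, -0.0087)
```

View pics/s9.png

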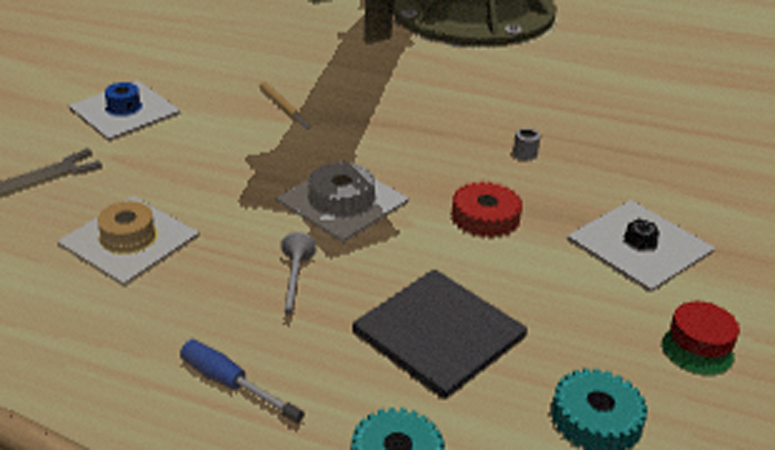

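All four parts stand upright in the middle of their pads: collar (122,98), bush (126,226), gear (342,188) and nut (641,234). Pot and spanner look untouched. Handing in.

```bash
python3 -c "
from bench import order;print(order.close_job())"
```

```text
the job is handed in; nothing more can be done
None
```

I took the stack apart in order (nut, collar, bush, gear), set each part down on its own pad by contact, and handed the job in. It took about 26 s of robot time.

**Placement:** In the last scene-camera check, all four parts stood upright at the expected heights. Their centres were within about 2 mm of the pad centres, which is about the calibration error.

**Bystanders:** In the final picture the green paste pot and the red and turquoise gears looked where they were. So did the spanner, though only its fork end is in that crop. I checked these by eye and did not measure them.

**Things that were off:**
- The tool tilt had drifted to about 1.7° by the bush and gear, so those parts may have settled up to about 2 mm on one side when released.
- The scene and top views disagreed by 1–3 mm on the stack centres.
- The top camera was blocked by the arm during the placing checks on the collar and bush, and I took no top picture of the nut or gear, so the final placements rest on the scene view alone.

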